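Lay out four repaired locks on their silhouette pads

ROBOT

A 6-joint arm with a two-finger parallel gripper is mounted at the origin on the work surface. World frame = base frame: x ahead of the robot, y to its left, z up, the work surface at z = 0. Lengths are in mm, angles in degrees, forces in N, time in s.
With the tool pointing down it reaches from about 300 to 850 mm from the base axis. Payload 4.2 kg.
Tool frame: the origin (TCP) lies midway between the tips of the shut fingers; the grasp point (between the pads) lies 19 mm behind it (env.hold_point_z is the z of the grasp point in the tool frame, in mm); z points along the fingers, y is the direction in which the jaws open and shut (so a half turn about z gives the same grasp; the last joint's range is limited). The gripper opens to 91 mm and grips with 3 to 60 N. Pads are 32 mm wide; open, the fingers measure 118 mm over their backs; the gripper's body (76 mm by 178 mm) begins 60 mm behind the grasp point.
Start: joints at [67.781, 18.312, 89.639, -0, 72.044, -1.146], TCP at [206.752, 536.56, 213.976] pointing down, gripper open.
Joint ranges: [-177.97, 177.97], [-48.28, 115.42], [12.27, 149.76], [-77.06, 257.06], [2.81, 150.46], [-146.56, 146.56]. Speed limits (degrees/s): [147.25, 147.25, 180, 180, 180, 180].

INTERFACE

Orientations are given as [roll, pitch, yaw] about the fixed x, y, z axes, in that order (R = Rz(yaw) Ry(pitch) Rx(roll)).
In Python, from workcell import env, grab_frame, camera_params, spotter gives the robot as it stands. The module is installed in compiled form; this text tells all that it offers.
- The arm moves only by the shell command python3 -m jog 'ROWS' [FORCE]. ROWS is text: rows parted by semicolons, each of 7 numbers parted by spaces: the turn, a rotation vector about the world's x, y, z in units of 5 degrees (1.0 is 5 degrees), then the shift along the world's x, y, z in units of 25 mm (1.0 is 25 mm), then the opening, from 0 (shut) to 1 (fully open). A call has 1 to 5 rows; each row is the pose to reach, as a shift and turn from the pose commanded when the call began; what a row does not reach only later rows make up. A row lasts 1/8 s, in which the tool goes at most 62.5 mm and 10.7 degrees, less where a joint would pass 70% of its speed; a pose out of reach is approached as far as the arm can. A call with a gripper value outside its range is refused whole. The fingers move at their own pace and stop on an object; FORCE is the grip in N (left out, the last holds). Time passes only in rows, so rows that repeat a pose let the fingers close. It gives the time, the measured TCP pose, the force and the opening at its end, in the units of the state.
- env.state(): the state, without advancing time (a new reading comes with each control period).
- grab_frame(name): name is "scene" or "top"; returns the picture (384x512x3 uint8, red, green, blue); there is no depth.
- camera_params(name): a dict with "K" (3x3 intrinsics, pixels), "rvec" (rotation vector, rad) and "tvec" (3), from world to camera coordinates, as OpenCV has them. Camera axes: x right, y down, z forward; pixel columns grow to the right and rows downward; lengths in mm; the calibration is good to about 2 mm. A picture is of the moment at which its call begins. camera_params takes no time and is no camera call.
- env.job_done(): hands the job in, once; it reports no verdict.
Trained networks look in the newest picture that a camera, given by its name, has taken for a name from the list of things; names that differ only in an ending like _2 or _b are one class to them, and where a whole thing is asked for, a point or a joint stands for the part that bears it (a point fixed in the world has none). Each returns a list of dicts, best first, with "conf" (0 to 1); they miss things now and then, are a little off and sometimes report something else, mostly with a low value. They report only what shows in the picture. A call takes as long as a camera call. They do not tell look-alikes from the thing itself.
- spotter.look_for(query, camera): "box" ([left, top, width, height] in pixels, round what is visible of it).
- spotter.trace(query, camera): "region" (384x512 bool, what is visible of it) and "box" ([left, top, width, height] in pixels, round what is visible of it).
The state is a dict: "time_s": time; "qpos": joint angles; "qvel": joint speeds; "effort": joint torques, N m; "ee_pos": TCP position; "ee_rot": TCP orientation; "force": force on the tool from outside, world axes, zero at the start; "torque": the same for the moment, N m; "gripper_width": finger opening in mm.
Only numpy, scipy, OpenCV 4.12 (cv2) and the standard library are available. Lean on these libraries where they do the work, as an engineer would, in place of code of your own. Each camera call takes 0.05 s, during which the arm holds its last target. There are 200 camera calls.

TASK

Lay each of the four repaired locks flat on the black pad that bears its own white silhouette - the big brass padlock, the small red padlock, the round disc lock and the long silver door cylinder - covering the silhouette and turned as it is drawn, shackle over shackle (the round lock may be turned any way, the cylinder may lie either end first). Leave the round polish tin where it is.

Things in the scene. Friction and masses are not known exactly. Their poses are not given: they have to be found in the camera images.
- brass_lock_c (a point): big brass padlock, loose, lying flat on the counter: body 44 (x) x 50 (y) x 22 mm high, steel shackle reaching 34 mm beyond the body, about 0.26 kg; its flat keyhole-marked face up. Point: centre of the metal body, half-way up. x points from the body to the shackle, y across the body (grip across y), z up.
- red_lock_c (a point): small red padlock, loose, lying flat: body 30 (x) x 34 (y) x 18 mm high, steel shackle reaching 28 mm beyond the body, about 0.09 kg; its flat keyhole-marked face up. Point: centre of the metal body, half-way up. x points from the body to the shackle, y across the body (grip across y), z up.
- disc_lock_c (a point): round steel disc padlock, loose, lying flat: diameter 56 mm, 24 mm high, a dark keyhole in the middle of its top, about 0.22 kg. Point: its centre, half-way up; z up.
- cylinder_c (a point): silver door lock cylinder, loose, lying on its side: 66 mm long (x) x 32 mm wide (y), a round barrel 17 mm high along the +y side and a flat fin 13 mm high along the -y side, about 0.2 kg. Point: its centre, 8.5 mm above its underside; x along its length, grip across y; z up.
- pad_brass: flat black rubber pad fixed to the counter, 100 (x) x 84 (y) x 4 mm thick, bearing one white silhouette flush with its top: the big padlock in true size; its shackle points to the pad's +x, and the middle of its body outline lies 18 mm from the pad's centre towards -x. Origin: centre of the pad's underside; z up.
- pad_red: flat black rubber pad fixed to the counter, 100 (x) x 84 (y) x 4 mm thick, bearing one white silhouette flush with its top: the small padlock in true size; its shackle points to the pad's +x, and the middle of its body outline lies 14 mm from the pad's centre towards -x. Origin: centre of the pad's underside; z up.
- pad_disc: flat black rubber pad fixed to the counter, 100 (x) x 84 (y) x 4 mm thick, bearing one white silhouette flush with its top: a circle of 56 mm diameter at the pad's centre. Origin: centre of the pad's underside; z up.
- pad_cylinder: flat black rubber pad fixed to the counter, 100 (x) x 84 (y) x 4 mm thick, bearing one white silhouette flush with its top: a plain bar, 66 mm along x and 32 mm along y, at the pad's centre. Origin: centre of the pad's underside; z up.
- polish_tin_c (a point): round black shoe-polish tin with a brown lid, loose, diameter 70 mm, 25 mm high; it belongs to no pad and stays where it is. Point: its centre, half-way up.
Things that resemble listed ones, but are neither listed nor needed, are in the scene too. What is shaped like the pad_red but blue is not meant.

How it is judged:
By the outcome, as a careful person would: the job done as asked, in the order asked, and still so for the second after the job is handed in, with the robot touching nothing.
It also fails if it takes over 109 s, if anything falls off the work surface, if the arm or the gripper's body presses on something with over 40 N, if the wrist force passes 120 N, or if a joint passes its speed limit or range.

## Working session

There is one attempt and no reset: what is moved stays moved. The work goes in short steps, Python scripts to look and compute and a shell command to move; the robot and the scene stay as the last step left them, time stands still between calls to the robot, and variables do not carry over. Pictures are saved under pics/ and viewed, about 12 in all and at most 16, crops included, and the job is handed in when it is done.

```bash
mkdir -p pics; python3 - <<'E'
from workcell import env, grab_frame, camera_params, spotter
import cv2
for n in ("scene","top"):
    f=grab_frame(n); cv2.imwrite(f"pics/{n}0.png",cv2.resize(f[:,:,::-1],(800,600),interpolation=cv2.INTER_CUBIC))
    p=camera_params(n); print(n,p)
print(env.state(), env.hold_point_z)
E
```

```text
scene {'K': array([[494.30480952,   0.        , 252.69409412],
       [  0.        , 494.30480952, 193.02405565],
       [  0.        ,   0.        ,   1.        ]]), 'rvec': array([ 1.76365943,  1.95179761, -0.65578388]), 'tvec': array([ -59.98922997, -358.41955198, 1729.8734933 ])}
top {'K': array([[364.90264701,   0.        , 253.63680774],
       [  0.        , 364.90264701, 190.58274207],
       [  0.        ,   0.        ,   1.        ]]), 'rvec': array([ 2.16381422, -2.21807963,  0.0679008 ]), 'tvec': array([  92.09006999,  464.22685201, 1138.46674997])}
{'time_s': 0.1, 'qpos': array([ 6.77807366e+01,  1.83466914e+01,  8.96978427e+01,  2.60372151e-04,
        7.20432368e+01, -1.14706503e+00]), 'qvel': array([ 0.07671428, -0.10691342, -0.0997373 , -0.01386003, -0.1573248 ,
        0.01113214]), 'effort': array([ 2.90677690e-04, -4.13335311e+01, -2.32508826e+01,  7.30231125e-02,
        4.20102733e-02, -3.87498562e-05]), 'ee_pos': array([206.58159498, 536.14152931, 213.22790748]), 'ee_rot': array([-1.79912252e+02, -2.00457718e-03,  1.58927720e+02]), 'force': array([-1.01118993, -0.31739755,  0.62929029]), 'torque': array([0.02156562, 0.01054465, 0.00400978]), 'gripper_width': 90.77986815813489} -18.8
```

View pics/top0.png

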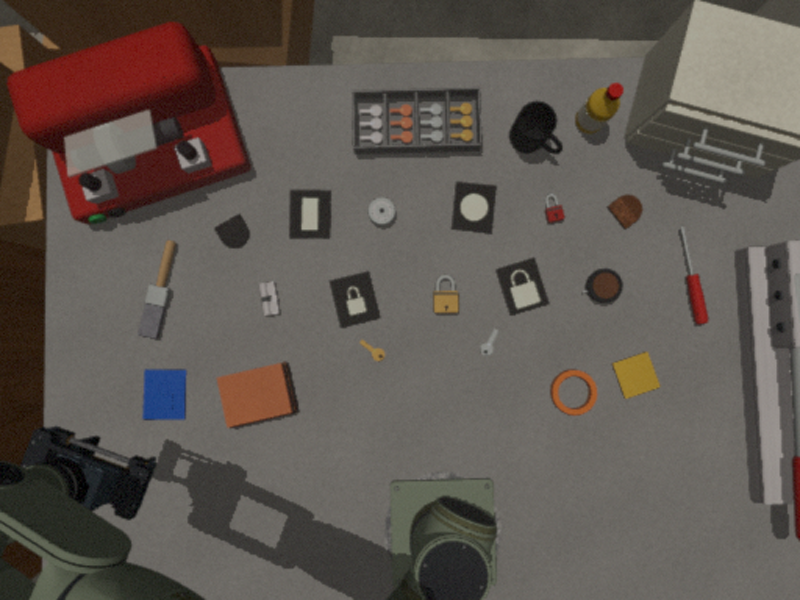

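View pics/scene0.png

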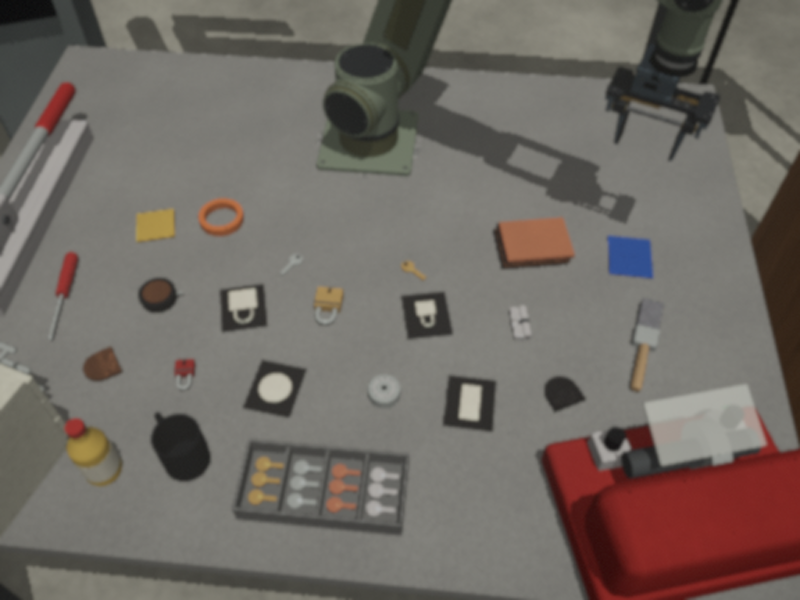

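```bash
cat > h.py <<'E'
from workcell import env, grab_frame, camera_params, spotter
import numpy as np, cv2
from scipy.optimize import minimize
def rect(x0,x1,y0,y1,z0,z1): return np.array([[x,y,z] for x in(x0,x1) for y in(y0,y1) for z in(z0,z1)],float)
def padlock(L,W,H,R,w,d):   # body centre origin, z=0 underside; shackle as hull pieces around an arc
    out=[rect(-L/2,L/2,-W/2,W/2,0,H)]
    r=(w-d)/2; xc=L/2+R-w/2; z0,z1=H/2-d/2,H/2+d/2
    P=[(L/2,-r)]+[(xc+r*np.cos(a),r*np.sin(a)) for a in np.linspace(-np.pi/2,np.pi/2,9)]+[(L/2,r)]
    for a,b in zip(P[:-1],P[1:]):
        a,b=np.array(a),np.array(b); t=(b-a)/np.linalg.norm(b-a); n=np.array([-t[1],t[0]])*d/2
        out.append(np.array([[*q,z] for q in(a+n,a-n,b+n,b-n) for z in(z0,z1)]))
    return out
def disc(r,z0,z1): return [np.array([[r*np.cos(a),r*np.sin(a),z] for a in np.linspace(0,2*np.pi,40) for z in(z0,z1)])]
M={'brass_lock_c':padlock(44,50,22,34,38,7),'red_lock_c':padlock(30,34,18,28,26,5.5),'disc_lock_c':disc(28,0,24),
 'cylinder_c':[rect(-33,33,-1,16,0,17),rect(-33,33,-16,-1,0,13)],'polish_tin_c':disc(35,0,25),'pad':[rect(-50,50,-42,42,0,4)]}
def proj(p,cam):
    c=camera_params(cam); return cv2.projectPoints(np.asarray(p,float).reshape(-1,1,3),c['rvec'],c['tvec'],c['K'],None)[0].reshape(-1,2)
def unproj(uv,z,cam):
    c=camera_params(cam); R=cv2.Rodrigues(c['rvec'])[0]; o=-R.T@c['tvec']
    d=(np.c_[np.asarray(uv,float).reshape(-1,2),np.ones(len(np.asarray(uv).reshape(-1,2)))]@np.linalg.inv(c['K']).T)@R
    return (o+d*((z-o[2])/d[:,2])[:,None])[:,:2]
S=8
def render(m,pose,cam,box,z=0):
    x,y,a=pose; c,s=np.cos(a),np.sin(a); l,t,w,h=box; im=np.zeros((h*S,w*S),np.uint8)
    for p in m:
        q=np.c_[p[:,0]*c-p[:,1]*s+x,p[:,0]*s+p[:,1]*c+y,p[:,2]+z]
        uv=(proj(q,cam)-[l-.5,t-.5])*S
        cv2.fillConvexPoly(im,np.round(cv2.convexHull(uv.astype(np.float32))*16).astype(int)-8,255,shift=4)
    return cv2.resize(im,(w,h),interpolation=cv2.INTER_AREA)/255.
def bx(b,m=5): l,t,w,h=b; return [int(l)-m,int(t)-m,int(w)+2*m+1,int(h)+2*m+1]
def fit(m,mask,box,cam,angs,z=0):
    l,t,w,h=bx(box); T=mask[t:t+h,l:l+w].astype(float)
    yx=np.argwhere(T>0.5).mean(0); c=unproj([[yx[1]+l,yx[0]+t]],8+z,cam)[0]
    if len(m)>5: 
        off=.3*np.ptp(m[0][:,0])
    else: off=0
    f=lambda p:((render(m,(p[0],p[1],p[2]/20),cam,(l,t,w,h),z)-T)**2).sum()
    best=None
    for a in angs:
        x0=[c[0]-off*np.cos(a),c[1]-off*np.sin(a),a*20]
        r=minimize(f,x0,method='Nelder-Mead',options=dict(initial_simplex=np.array([x0,x0,x0,x0])+np.array([[0,0,0],[5,0,0],[0,5,0],[0,0,3]]),xatol=.02,fatol=.001))
        if best is None or r.fun<best.fun: best=r
    p=best.x; return np.array([p[0],p[1],np.degrees(p[2]/20)]),best.fun/T.sum()
E
cat > a.py <<'E'
from h import *
for cam in('top','scene'):
    img=grab_frame(cam)
    np.save(f'{cam}.npy',img)
    for n in ('brass_lock_c','red_lock_c','disc_lock_c','cylinder_c','polish_tin_c','pad_brass','pad_red','pad_disc','pad_cylinder'):
        for i,r in enumerate(spotter.trace(n,cam)[:4 if 'pad_' in n else 2]):
            np.save(f'm_{cam}_{n}_{i}.npy',r['region'])
            m=M['pad' if 'pad_' in n else n]
            try:
                p,e=fit(m,r['region'],r['box'],cam,np.radians(np.arange(-180,180,45)) if 'lock' in n and 'disc' not in n else ([0] if n in('disc_lock_c','polish_tin_c') else np.radians([-60,0,60,120])))
            except Exception as ex: p,e=repr(ex)[:60],0
            print(cam,n,round(r['conf'],2),np.round(r['box']),np.round(p,1) if not isinstance(p,str) else p,round(e,3))
E
time python3 a.py
```

```text
top brass_lock_c 0.72 [276. 181.  16.  18.] ValueError('time passes only in moves, steps and waits') 0
top red_lock_c 0.55 [349. 123.  12.  21.] ValueError('time passes only in moves, steps and waits') 0
top disc_lock_c 0.72 [235. 127.  19.  22.] [644.8 107.4   5. ] 0.022
top cylinder_c 0.52 [167. 180.  13.  19.] [472.9 339.7 189. ] 0.05
top polish_tin_c 0.71 [378. 170.  20.  25.] [ 481.9 -340.    -1.2] 0.052
top pad_brass 0.69 [318. 165.  35.  37.] [ 483.9 -175.6   15.2] 0.031
top pad_red 0.98 [ 88. 235.  31.  32.] [283.7 555.8  -4.3] 0.037
top pad_red 0.85 [211. 176.  33.  32.] [467.6 167.8  11.9] 0.036
top pad_disc 0.91 [288. 116.  30.  33.] [650.7 -82.3  -7.2] 0.082
top pad_disc 0.42 [209. 174.  33.  32.] [467.8 166.7  12.8] 0.039
top pad_cylinder 0.83 [186. 122.  24.  34.] [645.9 255.9  -2.7] 0.054
scene brass_lock_c 0.53 [203. 181.  15.  28.] ValueError('time passes only in moves, steps and waits') 0
scene red_lock_c 0.54 [111. 228.  13.  15.] ValueError('time passes only in moves, steps and waits') 0
scene red_lock_c 0.41 [283. 243.  34.  34.] ValueError('time passes only in moves, steps and waits') 0
scene disc_lock_c 0.75 [236. 242.  20.  19.] [645.  105.5   4.2] 0.068
scene cylinder_c 0.63 [326. 196.  13.  22.] [471.  338.1 186.8] 0.136
scene cylinder_c 0.37 [286. 241.  31.  36.] [668.8 251.   67. ] 0.638
scene polish_tin_c 0.72 [ 89. 179.  24.  20.] [ 480.3 -339.5    6.2] 0.107
scene polish_tin_c 0.17 [286. 242.  33.  36.] [659.1 256.4  -3.1] 0.399
scene pad_brass 0.72 [138. 180.  32.  36.] [ 486.4 -177.2   15.5] 0.032
scene pad_red 0.97 [256. 190.  32.  29.] [467.6 165.2  12.3] 0.021
scene pad_red 0.73 [391. 151.  25.  28.] [286.2 554.4  -2.3] 0.034
scene pad_cylinder 0.64 [235. 243.  22.  20.] [617.3 125.8 106.2] 0.705
scene pad_cylinder 0.6 [284. 240.  33.  37.] [647.5 252.7  -1.2] 0.028
real	0m15.454s
user	0m7.294s
sys	0m0.768s
```

```bash
cat > edit.py <<'E'
s=open('h.py').read()
s=s.replace("def proj(","CP={n:camera_params(n) for n in('top','scene')}\ndef proj(").replace("c=camera_params(cam);","c=CP[cam];")
s+='''
SIL={'pad_brass':[p-[18,0,0] for p in M['brass_lock_c']],'pad_red':[p-[14,0,0] for p in M['red_lock_c']],'pad_disc':disc(28,0,1),'pad_cylinder':[rect(-33,33,-16,16,0,1)]}
for k in SIL: SIL[k]=[np.c_[p[:,:2],4+0*p[:,2]] for p in SIL[k]]
def pfit(layers,img,pose,cam,z=0,half=32,free=3,dil=14):
    """photometric fit: layers painted in order, colours by least squares, inside a neighbourhood of the model"""
    u,v=proj([[pose[0],pose[1],z+5]],cam)[0]; box=(int(u)-half,int(v)-half,2*half,2*half); l,t,w,h=box
    I=img[t:t+h,l:l+w].astype(float); pr=(pose[0],pose[1],np.radians(pose[2]))
    wt=cv2.dilate((sum(render(L,pr,cam,box,z) for L in layers)>0).astype(np.uint8),np.ones((dil,dil)))>0
    def f(p):
        q=(p[0],p[1],p[2]/20) if free==3 else (p[0],p[1],pr[2])
        A=[np.ones((h,w))]
        for L in layers:
            r=cv2.GaussianBlur(render(L,q,cam,box,z),(0,0),.6); A=[a*(1-r) for a in A]+[r]
        A=np.stack([a[wt] for a in A],1); c,_,_,_=np.linalg.lstsq(A,I[wt],rcond=None)
        return ((A@c-I[wt])**2).mean()
    x0=np.array([pose[0],pose[1],pr[2]*20]); s=np.array([[0,0,0],[4,0,0],[0,4,0],[0,0,2]])
    r=minimize(f,x0,method='Nelder-Mead',options=dict(initial_simplex=x0+s,xatol=.02,fatol=.01))
    return np.array([r.x[0],r.x[1],np.degrees(r.x[2]/20)]),r.fun**.5
'''
open('h.py','w').write(s)
E
python3 edit.py
cat > b.py <<'E'
from h import *
R=lambda p:np.round(p,1)
for cam in('top','scene'):
    img=np.load(f'{cam}.npy')
    for n,p0 in (('pad_brass',(485,-176,15)),('pad_red',(467.6,166,12)),('pad_disc',(650,-82,-7)),('pad_cylinder',(646,255,-2))):
        print(cam,n,[(R(p),round(e,1)) for p,e in (pfit([M['pad'],SIL[n]],img,(p0[0],p0[1],p0[2]+k),cam) for k in((0,180) if n in('pad_brass','pad_red') else (0,)))])
    for n in('brass_lock_c','red_lock_c'):
        r=np.load(f'm_{cam}_{n}_0.npy') if __import__('os').path.exists(f'm_{cam}_{n}_0.npy') else None
        ys,xs=np.where(r); b=[xs.min(),ys.min(),np.ptp(xs)+1,np.ptp(ys)+1]
        p,e=fit(M[n],r,b,cam,np.radians(np.arange(-180,180,45)))
        q,e2=pfit([M[n][1:],M[n][:1]],img,p,cam,half=24,dil=8)
        print(cam,n,R(p),round(e,2),R(q),round(e2,1))
    for n,p0 in (('disc_lock_c',(645,106.5,0)),('cylinder_c',(472,339,187)),('cylinder_c',(472,339,7)),('polish_tin_c',(481,-340,0))):
        q,e2=pfit([M[n]] if 'cyl' not in n else [M[n][1:],M[n][:1]],img,p0,cam,half=24,dil=8); print(cam,n,R(q),round(e2,1))
E
python3 b.py
python3 - <<'E'
import numpy as np,cv2
t=[]
for cam,pts in(('top',((284,188),(355,132),(172,190),(335,184),(227,191),(244,135))),('scene',((210,194),(118,239),(332,206),(156,197),(273,201),(246,249)))):
    im=np.load(f'{cam}.npy')[:,:,::-1]
    t.append(np.hstack([cv2.resize(im[v-20:v+20,u-20:u+20],(132,132),interpolation=cv2.INTER_CUBIC) for u,v in pts]))
cv2.imwrite('pics/crops.png',np.vstack(t))
E
```

```text
top pad_brass [(array([ 484.7, -176.5,   15.5]), np.float64(6.2)), (array([ 481.6, -177.5,  195.5]), np.float64(28.5))]
top pad_red [(array([466.7, 166.4,  12.6]), np.float64(4.8)), (array([465.3, 165.9, 192.5]), np.float64(20.3))]
top pad_disc [(array([651.2, -82.9,  -7.7]), np.float64(3.6))]
top pad_cylinder [(array([645.5, 255.4,  -2. ]), np.float64(3.7))]
top brass_lock_c [458.1 -16.8  -2.8] 0.2 [457.6 -18.3   0.5] 11.4
top red_lock_c [ 634.9 -245.1  103.5] 0.46 [ 629.4 -246.4  101.5] 8.7
top disc_lock_c [650.3 108.1  -2.5] 13.8
top cylinder_c [473.7 343.5 187.8] 14.9
top cylinder_c [473.7 343.5   8.1] 14.1
top polish_tin_c [ 480.3 -339.1    2.5] 9.4
scene pad_brass [(array([ 483.4, -177.6,   15.7]), np.float64(9.1)), (array([ 478.6, -179. ,  195.7]), np.float64(31.0))]
scene pad_red [(array([465.6, 165.5,  12.8]), np.float64(8.0)), (array([464. , 165.1, 193.5]), np.float64(22.3))]
scene pad_disc [(array([650.2, -83.9,  -7.3]), np.float64(7.3))]
scene pad_cylinder [(array([645.1, 254.3,  -2.1]), np.float64(7.9))]
scene brass_lock_c [457.4 -18.8  -0.6] 0.06 [452.5 -19.2  -1.1] 8.6
scene red_lock_c [ 631.7 -249.9 -164.3] 0.34 [ 629.1 -248.1 -165.5] 9.2
scene disc_lock_c [630.6 105.    3. ] 9.9
scene cylinder_c [464.3 341.  188.8] 10.0
scene cylinder_c [464.3 341.2   8.6] 9.6
scene polish_tin_c [ 479.4 -340.     5.3] 10.3
```

View pics/crops.png

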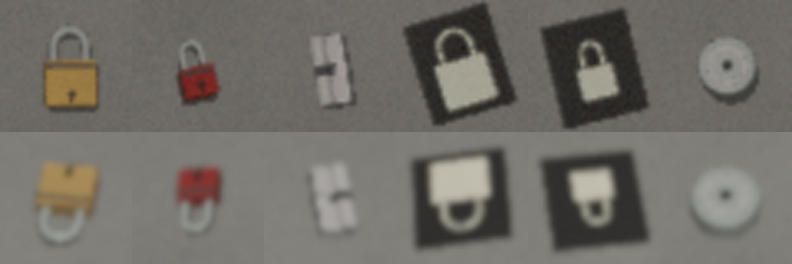

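```bash
cat > c.py <<'E'
from h import *
import sys
R=lambda p:np.round(p,1)
def meas(n,p0,cam,img,z=0,half=24):
    u,v=np.round(proj([[p0[0],p0[1],z+8]],cam)[0]).astype(int)
    I=img[v-half:v+half,u-half:u+half].astype(int); bg=np.median(I.reshape(-1,3),0)
    d=np.abs(I-bg); br=I.min(2)-bg.min()
    sat=(I.max(2)-I.min(2))>35
    m=(sat if n in('brass_lock_c','red_lock_c') else br>22)
    full=np.zeros(img.shape[:2],bool); full[v-half:v+half,u-half:u+half]=m
    _,lab,st,_=cv2.connectedComponentsWithStats(full.astype(np.uint8)); k=1+st[1:,4].argmax(); full=lab==k
    mod=M[n][:1] if 'lock_c' in n and 'disc' not in n else M[n]
    p,e=fit(mod,full,st[k][:4],cam,[np.radians(p0[2])],z); return p,e,st[k]
if __name__=='__main__':
  for n,p0 in (('brass_lock_c',(458,-18,0)),('red_lock_c',(632,-247,12)),('disc_lock_c',(645,106.5,0)),('cylinder_c',(472,339,188)),('cylinder_c',(472,339,8))):
    for cam in('top','scene'):
        p,e,s=meas(n,p0,cam,np.load(f'{cam}.npy')); print(n,cam,R(p),round(e,3),s)
E
python3 c.py
```

```text
brass_lock_c top [ 4.578e+02 -1.870e+01 -4.000e-01] 0.064 [277 186  17  14 220]
brass_lock_c scene [452.2 -19.4   3.1] 0.193 [201 183  19  16 241]
red_lock_c top [ 632.5 -248.2   15.3] 0.314 [350 131  11  11  90]
red_lock_c scene [ 627.3 -249.2   28.4] 0.367 [112 230  13  11 120]
disc_lock_c top [6.469e+02 1.090e+02 5.000e-01] 0.331 [236 127  16  16 195]
disc_lock_c scene [627.5 104.3  11.3] 0.786 [237 241  18  16 205]
cylinder_c top [473.7 340.6 184.6] 0.551 [166 180  12  21 145]
cylinder_c scene [467.1 339.8 180.8] 0.644 [327 196  13  20 150]
cylinder_c top [473.3 339.3   9.5] 0.589 [166 180  12  21 145]
cylinder_c scene [466.6 339.6   1.1] 0.666 [327 196  13  20 150]
```

```bash
cat > d.py <<'E'
import sys,numpy as np
from workcell import env
x,y,z,a=map(float,sys.argv[1:5]); s=env.state(); p=s['ee_pos']
print('turn z %.2f shift %.2f %.2f %.2f'%(((a-s['ee_rot'][2]+90)%180-90)/5,*((np.array([x,y,z])-p)/25)),np.round(p,1),np.round(s['ee_rot'],1),np.round(s['qpos'][5],0),round(s['time_s'],1))
E
python3 -m jog '0 0 4.2 5 -11 -2 1;0 0 4.2 5 -11 -2 1;0 0 4.2 5 -11 -2 1;0 0 4.2 5 -11 -2 1;0 0 4.2 5 -11 -2 1'; python3 d.py 458 -18.5 90 0
```

```text
time_s: 1.72
ee_pos: [332.3, 259.7, 163.9]
ee_rot: [180.0, 0.1, 179.9]
force: [1.1, 0.7, 0.3]
gripper_width: 91.2
turn z 0.01 shift 5.03 -11.13 -2.96 [332.3 259.7 163.9] [1.800e+02 1.000e-01 1.799e+02] -53.0 1.7
```

```bash
python3 -m jog '0 0 0 5 -11 -3 1;0 0 0 5 -11 -3 1;0 0 0 5 -11.1 -3 1;0 0 0 5 -11.1 -3 1;0 0 0 5 -11.1 -3 1'; python3 -m jog '0 0 0 0 0 0 1;0 0 0 0 0 0 1'; python3 d.py 458 -18.5 4 0
```

```text
time_s: 2.35
ee_pos: [457.4, -17.1, 89.1]
ee_rot: [180.0, 0.1, 179.9]
force: [0.7, 1.1, -0.6]
gripper_width: 90.9
time_s: 2.6
ee_pos: [456.0, -14.9, 89.2]
ee_rot: [180.0, -0.0, 179.9]
force: [-0.0, 0.3, 0.1]
gripper_width: 91.5
turn z 0.03 shift 0.08 -0.14 -3.41 [456.  -14.9  89.2] [180.   -0.  179.9] -93.0 2.6
```

```bash
python3 -m jog '0 0 0 0.08 -0.14 -2 1;0 0 0 0.08 -0.14 -3 1;0 0 0 0.08 -0.14 -3.4 1;0 0 0 0.08 -0.14 -3.4 1'; python3 -m jog '0 0 0 0 0 0 0.4;0 0 0 0 0 0 0.4;0 0 0 0 0 0 0.4;0 0 0 0 0 0 0.4;0 0 0 0 0 0 0.4' 25;python3 d.py 458 -18.5 90 0; 
```

```text
time_s: 3.1
ee_pos: [458.3, -17.6, 4.4]
ee_rot: [180.0, -0.0, -180.0]
force: [-0.3, 0.5, 0.9]
gripper_width: 90.8
time_s: 3.72
ee_pos: [458.5, -18.7, 4.4]
ee_rot: [-180.0, 0.0, 179.9]
force: [-1.0, -0.9, 2.7]
gripper_width: 49.9
turn z 0.01 shift -0.02 0.01 3.42 [458.5 -18.7   4.4] [-180.     0.   179.9] -94.0 3.7
```

```bash
python3 -m jog '0 0 0 0 0 1 0.4;0 0 1 0 -1 2 0.4;0 0 3.12 0.34 -3.5 2 0.4;0 0 3.12 0.34 -6.5 2 0.4;0 0 3.12 0.34 -6.5 2 0.4'; python3 -m jog '0 0 0 0 0 0 0.4;0 0 0 0 0 0 0.4;0 0 0 0 0 0 0.4'; python3 d.py 467.2 -181.8 9 15.6
```

```text
time_s: 4.35
ee_pos: [466.6, -184.0, 53.9]
ee_rot: [-180.0, -0.0, -164.6]
force: [0.3, 0.8, -2.1]
gripper_width: 49.9
time_s: 4.72
ee_pos: [466.6, -179.9, 54.0]
ee_rot: [180.0, -0.0, -164.4]
force: [0.2, -1.0, -2.7]
gripper_width: 49.6
turn z -0.00 shift 0.02 -0.08 -1.80 [ 466.6 -179.9   54. ] [ 180.    -0.  -164.4] -128.0 4.7
```

```bash
python3 -m jog '0 0 0 0.02 -0.08 -1 0.4;0 0 0 0.02 -0.08 -1.6 0.4;0 0 0 0.02 -0.08 -1.8 0.4;0 0 0 0.02 -0.08 -1.8 0.4'; python3 -m jog '0 0 0 0 0 0 0.9;0 0 0 0 0 0 0.9;0 0 0 0 0 0 0.9;0 0 0 0 0 2 1;0 0 0 0 0 3.2 1';python3 d.py 632 -247.7 90 13; 
```

```text
time_s: 5.22
ee_pos: [467.5, -182.9, 9.2]
ee_rot: [180.0, 0.0, -164.4]
force: [-0.0, 1.0, -3.2]
gripper_width: 49.4
time_s: 5.85
ee_pos: [468.1, -183.4, 91.1]
ee_rot: [-179.9, 0.1, -164.5]
force: [0.0, -1.3, -0.1]
gripper_width: 90.8
turn z -0.50 shift 6.56 -2.57 -0.04 [ 468.1 -183.4   91.1] [-1.799e+02  1.000e-01 -1.645e+02] -128.0 5.8
```

```bash
python3 -m jog '0 0 -0.5 2.5 -1 0 1;0 0 -0.5 5 -2 0 1;0 0 -0.5 6.56 -2.57 0 1;0 0 -0.5 6.56 -2.57 0 1;0 0 -0.5 6.56 -2.57 0 1';python3 -m jog '0 0 0 0 0 0 1;0 0 0 0 0 0 1'; python3 d.py 632 -247.7 4 13
python3 - <<'E'
from h import *
for c in('top','scene'):
    f=grab_frame(c); np.save(c+'1.npy',f)
    u,v=np.round(proj([[475,-180,5]],c)[0]).astype(int)
    i=cv2.resize(f[v-30:v+30,u-30:u+30,::-1],(400,400),interpolation=cv2.INTER_CUBIC)
    t=i if c=='top' else np.hstack([t,i])
cv2.imwrite('pics/b1.png',t)
E
```

```text
time_s: 6.48
ee_pos: [630.2, -246.9, 88.6]
ee_rot: [179.9, -0.1, -167.0]
force: [-0.4, 0.8, 0.1]
gripper_width: 91.4
time_s: 6.72
ee_pos: [630.5, -247.0, 89.7]
ee_rot: [180.0, -0.0, -167.0]
force: [-0.2, 0.1, 0.7]
gripper_width: 91.2
turn z -0.00 shift 0.06 -0.03 -3.43 [ 630.5 -247.    89.7] [ 180.   -0. -167.] -125.0 6.7
```

View pics/b1.png

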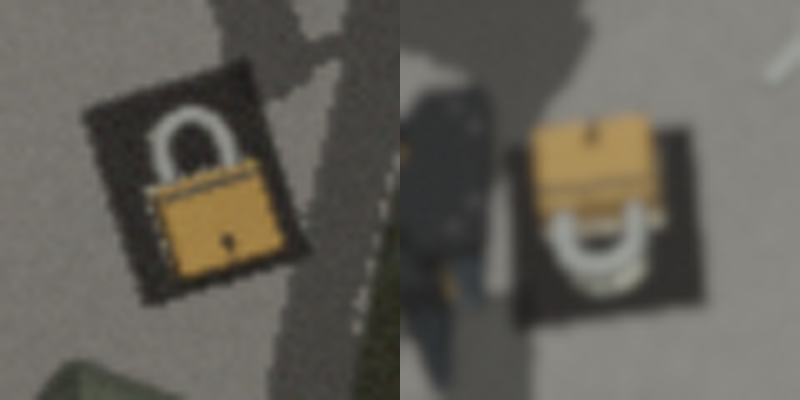

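```bash
cat > chk.py <<'E'
import sys
from c import *
n,pad,tag,x,y,a=sys.argv[1:4]+[float(v) for v in sys.argv[4:7]]
for cam in ('top','scene'):
    img=np.load(f'{cam}{tag}.npy')
    lay=[M['pad'],[p+[*o,4] for p in M[n][1:]]if 0 else M['pad']]
    # joint check: pad outline alone
    print(cam,'mask fit',*[R(v) for v in meas(n,(x,y,a),cam,img,z=4)[:2]],
     'photo fit',*[R(v) for v in pfit([M[n][1:],M[n][:1]] if len(M[n])>1 else [M[n]],img,(x,y,a),cam,z=4,half=24,dil=4)])
E
python3 chk.py brass_lock_c pad_brass 1 466.7 -181.8 15.6
```

```text
top mask fit [ 466.5 -183.8   16.1] 0.1 photo fit [ 466.7 -182.    15.4] 13.6
scene mask fit [ 463.7 -184.2   14.7] 0.1 photo fit [ 463.9 -183.4   16.1] 19.0
```

```bash
python3 -m jog '0 0 0 0.06 -0.03 -2 1;0 0 0 0.06 -0.03 -3 1;0 0 0 0.06 -0.03 -3.43 1;0 0 0 0.06 -0.03 -3.43 1'; python3 -m jog '0 0 0 0 0 0 0.2;0 0 0 0 0 0 0.2;0 0 0 0 0 0 0.2;0 0 0 0 0 0 0.2;0 0 0 0 0 0 0.2' 15;python3 -m jog '0 0 0 0 0 0 0.2;0 0 0 0 0 0 0.2;0 0 0 0 0 0 0.2'; python3 d.py 452.8 162.9 60 12.7 
```

```text
time_s: 7.32
ee_pos: [632.8, -248.0, 3.4]
ee_rot: [180.0, -0.0, -167.0]
force: [0.3, -0.3, 1.0]
gripper_width: 91.6
time_s: 7.95
ee_pos: [632.9, -248.1, 3.6]
ee_rot: [180.0, 0.0, -167.0]
force: [1.1, -0.5, -0.5]
gripper_width: 44.2
time_s: 8.32
ee_pos: [632.8, -248.1, 3.4]
ee_rot: [180.0, -0.0, -167.0]
force: [0.1, -0.1, -0.2]
gripper_width: 34.6
turn z -0.07 shift -7.20 16.44 2.26 [ 632.8 -248.1    3.4] [ 180.   -0. -167.] -125.0 8.3
```

```bash
python3 -m jog '0 0 0 0 0 0 0.2;0 0 0 0 0 2.3 0.2;0 0 0 -1 2.3 2.3 0.2;0 0 0 -2 4.6 2.3 0.2;0 0 0 -3 6.9 2.3 0.2';python3 d.py 452.8 162.9 60 12.7; python3 -m jog '0 0 0 -1 2.3 0 0.2;0 0 0 -2 4.6 0 0.2;0 0 0 -3 6.9 0 0.2;0 0 0 -4.2 9.55 0 0.2;0 0 0 -4.2 9.55 0 0.2';python3 -m jog '0 0 0 0 0 0 0.2;0 0 0 0 0 0 0.2;0 0 0 0 0 0 0.2';python3 d.py 452.8 162.9 7.7 12.7
```

```text
time_s: 8.95
ee_pos: [557.2, -74.7, 61.0]
ee_rot: [180.0, 0.0, -167.0]
force: [0.8, 1.3, -0.5]
gripper_width: 34.2
turn z -0.05 shift -4.18 9.50 -0.04 [557.2 -74.7  61. ] [ 180.    0. -167.] -112.0 8.9
time_s: 9.57
ee_pos: [451.3, 165.1, 61.0]
ee_rot: [180.0, -0.0, -166.7]
force: [0.8, -0.7, -0.9]
gripper_width: 34.3
time_s: 9.95
ee_pos: [453.8, 161.4, 60.9]
ee_rot: [-180.0, 0.0, -167.1]
force: [-0.3, 0.0, 0.2]
gripper_width: 34.1
turn z -0.04 shift -0.04 0.06 -2.13 [453.8 161.4  60.9] [-180.     0.  -167.1] -85.0 9.9
```

```bash
python3 -m jog '0 0 -0.05 -0.04 0.06 -1 0.2;0 0 -0.05 -0.04 0.06 -1.8 0.2;0 0 -0.05 -0.04 0.06 -2.0 0.2;0 0 -0.05 -0.04 0.06 -2.0 0.2;0 0 -0.05 -0.04 0.06 -2.0 0.2'; python3 -m jog '0 0 0 0 0 0 0.2;0 0 0 0 0 0 0.2'; python3 d.py 452.8 162.9 7.7 12.7
```

```text
time_s: 10.58
ee_pos: [452.9, 164.1, 11.7]
ee_rot: [180.0, 0.1, -167.2]
force: [1.1, -0.1, -0.8]
gripper_width: 34.3
time_s: 10.82
ee_pos: [452.4, 164.2, 11.4]
ee_rot: [180.0, 0.1, -167.2]
force: [0.1, -0.6, -0.1]
gripper_width: 34.2
turn z -0.02 shift 0.02 -0.05 -0.15 [452.4 164.2  11.4] [ 1.800e+02  1.000e-01 -1.672e+02] -84.0 10.8
```

```bash
python3 -m jog '0 0 0 0.02 -0.05 -0.15 0.2;0 0 0 0.02 -0.05 -0.15 0.2;0 0 0 0.02 -0.05 -0.15 0.2'; python3 -m jog '0 0 0 0 0 0 0.8;0 0 0 0 0 0 0.8;0 0 0 0 0 0 0.8;0 0 0 0 0 2 1;0 0 0 0 0 3.2 1';python3 d.py 645.3 107 90 0; python3 -m jog '0 0 -2.5 2.5 -0.7 0 1;0 0 -2.5 5 -1.5 0 1;0 0 -2.5 7.6 -2.2 0 1;0 0 -2.5 7.6 -2.2 0 1;0 0 -2.5 7.6 -2.2 0 1';python3 -m jog '0 0 0 0 0 0 1;0 0 0 0 0 0 1'; python3 d.py 645.3 107 4 0
python3 - <<'E'
from h import *
for c in('top','scene'):
    f=grab_frame(c); np.save(c+'2.npy',f)
    u,v=np.round(proj([[475,160,5]],c)[0]).astype(int)
    i=cv2.resize(f[v-30:v+30,u-30:u+30,::-1],(400,400),interpolation=cv2.INTER_CUBIC)
    t=i if c=='top' else np.hstack([t,i])
cv2.imwrite('pics/r1.png',t)
E
python3 chk.py red_lock_c pad_red 2 452.3 162.9 12.7;python3 chk.py brass_lock_c pad_brass 2 466.7 -181.8 15.6
```

```text
time_s: 11.2
ee_pos: [452.9, 162.9, 7.3]
ee_rot: [180.0, 0.0, -167.2]
force: [0.5, 0.5, 0.6]
gripper_width: 33.9
time_s: 11.82
ee_pos: [453.1, 163.0, 88.8]
ee_rot: [180.0, 0.1, -167.2]
force: [0.1, 0.3, -0.2]
gripper_width: 81.1
turn z -2.56 shift 7.69 -2.24 0.05 [453.1 163.   88.8] [ 1.800e+02  1.000e-01 -1.672e+02] -84.0 11.8
time_s: 12.45
ee_pos: [642.1, 107.6, 86.4]
ee_rot: [180.0, -0.1, -179.8]
force: [-0.7, -0.3, -0.6]
gripper_width: 91.4
time_s: 12.7
ee_pos: [641.3, 108.4, 87.5]
ee_rot: [180.0, -0.0, -179.7]
force: [-0.3, -0.6, 0.3]
gripper_width: 91.1
turn z -0.07 shift 0.16 -0.06 -3.34 [641.3 108.4  87.5] [ 180.    -0.  -179.7] -82.0 12.7
top mask fit [430.7 222.4 -29.3] 1.0 photo fit [446.4 150.1  10.2] 15.6
scene mask fit [443.5 161.8  14.7] 0.3 photo fit [441.2 161.9  18.4] 9.5
top mask fit [ 466.6 -183.4   16.3] 0.1 photo fit [ 466.7 -182.1   15.4] 12.8
scene mask fit [ 461.8 -184.9   14.3] 0.2 photo fit [ 463.9 -183.8   16.4] 18.5
```

View pics/r1.png

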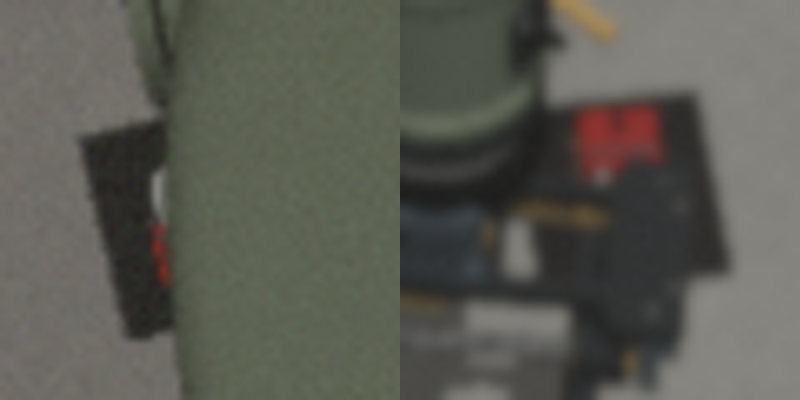

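```bash
python3 -m jog '0 0 0 0.15 -0.06 -2 1;0 0 0 0.15 -0.06 -3 1;0 0 0 0.15 -0.06 -3.34 1;0 0 0 0.15 -0.06 -3.34 1;0 0 0 0.15 -0.06 -3.34 1'; python3 -m jog '0 0 0 0 0 0 0.45;0 0 0 0 0 0 0.45;0 0 0 0 0 0 0.45;0 0 0 0 0 0 0.45;0 0 0 0 0 0 0.45' 25;python3 -m jog '0 0 0 0 0 0 0.45;0 0 0 0 0 0 0.45'; python3 d.py 650.7 -83.4 60 0 
```

```text
time_s: 13.42
ee_pos: [647.3, 106.6, 5.2]
ee_rot: [180.0, 0.2, -179.7]
force: [0.2, -0.4, 0.7]
gripper_width: 91.3
time_s: 14.05
ee_pos: [646.4, 106.3, 3.8]
ee_rot: [-180.0, 0.0, -179.7]
force: [-0.2, -1.0, 1.5]
gripper_width: 55.1
time_s: 14.3
ee_pos: [646.4, 106.3, 3.8]
ee_rot: [-180.0, 0.0, -179.7]
force: [-0.0, -0.9, 2.2]
gripper_width: 55.6
turn z -0.06 shift 0.17 -7.59 2.25 [646.4 106.3   3.8] [-180.     0.  -179.7] -82.0 14.3
```

```bash
python3 -m jog '0 0 0 0 0 2.2 0.45;0 0 0 0.2 -2 2.2 0.45;0 0 0 0.2 -4.4 2.2 0.45;0 0 0 0.2 -6.6 2.2 0.45;0 0 0 0.2 -7.6 2.2 0.45';python3 -m jog '0 0 0 0 0 0 0.45;0 0 0 0 0 0 0.45;0 0 0 0 0 0 0.45'; python3 d.py 651.5 -83.4 11 0
```

```text
time_s: 14.92
ee_pos: [650.6, -86.6, 57.9]
ee_rot: [-180.0, -0.1, -179.9]
force: [0.2, 0.8, -1.7]
gripper_width: 55.2
time_s: 15.3
ee_pos: [651.3, -82.3, 58.4]
ee_rot: [180.0, -0.0, -179.6]
force: [0.6, 0.2, -2.2]
gripper_width: 55.1
turn z -0.07 shift 0.01 -0.05 -1.90 [651.3 -82.3  58.4] [ 180.    -0.  -179.6] -99.0 15.3
```

```bash
python3 -m jog '0 0 0 0.01 -0.05 -1 0.45;0 0 0 0.01 -0.05 -1.7 0.45;0 0 0 0.01 -0.05 -1.9 0.45;0 0 0 0.01 -0.05 -1.9 0.45;0 0 0 0.01 -0.05 -1.9 0.45'; python3 -m jog '0 0 0 0 0 0 0.45;0 0 0 0 0 0 0.45;0 0 0 0 0 0 0.45'; python3 d.py 651.5 -83.4 8.3 0
```

```text
time_s: 15.92
ee_pos: [652.3, -84.9, 12.0]
ee_rot: [-180.0, 0.1, -179.7]
force: [0.0, -0.5, -2.1]
gripper_width: 55.1
time_s: 16.3
ee_pos: [651.7, -85.0, 11.4]
ee_rot: [180.0, 0.0, -179.7]
force: [-0.6, 0.7, -2.2]
gripper_width: 55.1
turn z -0.05 shift -0.01 0.06 -0.12 [651.7 -85.   11.4] [ 180.     0.  -179.7] -99.0 16.3
```

```bash
python3 -m jog '0 0 0 -0.01 0.05 -0.12 0.45;0 0 0 -0.01 0.05 -0.12 0.45;0 0 0 -0.01 0.05 -0.12 0.45'; python3 -m jog '0 0 0 0 0 0 0.95;0 0 0 0 0 0 0.95;0 0 0 0 0 0 0.95;0 0 0 0 0 2 1;0 0 0 0 0 3.2 1'; python3 -m jog '0 0 0.5 -1 2.3 0 1;0 0 1 -2 4.6 0 1;0 0 1.5 -3 6.9 0 1;0 0 1.5 -4 9.2 0 1;0 0 1.5 -4 9.2 0 1';python3 d.py 472.5 339 90 7.5
```

```text
time_s: 16.68
ee_pos: [651.3, -83.6, 8.1]
ee_rot: [180.0, -0.0, -179.7]
force: [-0.1, -0.9, -3.3]
gripper_width: 55.5
time_s: 17.3
ee_pos: [652.2, -83.8, 90.4]
ee_rot: [-180.0, 0.1, -179.7]
force: [1.6, -0.7, -0.1]
gripper_width: 91.0
time_s: 17.92
ee_pos: [549.5, 149.7, 88.5]
ee_rot: [180.0, -0.0, -171.9]
force: [-0.6, -0.1, -0.1]
gripper_width: 91.1
turn z -0.12 shift -3.08 7.57 0.06 [549.5 149.7  88.5] [ 180.    -0.  -171.9] -84.0 17.9
```

```bash
python3 -m jog '0 0 0 -1 2.3 0 1;0 0 0 -2 4.6 0 1;0 0 0 -3 7 0 1;0 0 0 -3.08 7.55 0 1;0 0 0 -3.08 7.55 0 1'; python3 -m jog '0 0 0 0 0 0 1;0 0 0 0 0 0 1;0 0 0 0 0 0 1'
python3 - <<'E'
from h import *
for c in('top','scene'):
    f=grab_frame(c); np.save(c+'3.npy',f)
    t=[]
    for x,y in((475,-180),(475,160),(650,-83),(473,339)):
        u,v=np.round(proj([[x,y,5]],c)[0]).astype(int)
        t.append(cv2.resize(f[v-22:v+22,u-22:u+22,::-1],(200,200),interpolation=cv2.INTER_CUBIC))
    t=np.hstack(t); T=t if c=='top' else np.vstack([T,t])
cv2.imwrite('pics/r3.png',T)
E
python3 chk.py red_lock_c pad_red 3 452.3 162.9 12.7;python3 chk.py brass_lock_c pad_brass 3 466.7 -181.8 15.6
python3 chk.py disc_lock_c pad 3 650.7 -83.4 0; python3 d.py 472.5 339 3.5 7.5
```

```text
time_s: 18.55
ee_pos: [475.0, 335.2, 88.2]
ee_rot: [-180.0, 0.0, -172.2]
force: [0.1, 0.8, -0.2]
gripper_width: 91.0
time_s: 18.92
ee_pos: [474.9, 334.0, 88.2]
ee_rot: [-180.0, -0.0, -172.3]
force: [-0.0, 0.1, 0.2]
gripper_width: 91.0
top mask fit [451.6 164.1  11.7] 0.1 photo fit [451.4 163.6  12.4] 9.9
scene mask fit [447.1 163.3  14.9] 0.2 photo fit [451.3 163.4  11.7] 18.9
top mask fit [ 466.7 -183.7   16.3] 0.1 photo fit [ 466.7 -182.1   15.4] 13.1
scene mask fit [ 463.6 -184.3   14.9] 0.2 photo fit [ 464.  -183.7   16.3] 18.7
top mask fit [ 6.506e+02 -8.120e+01 -1.000e-01] 0.4 photo fit [651.1 -83.2   4.4] 16.8
scene mask fit [632.1 -89.3   1.4] 0.8 photo fit [649.7 -84.    8. ] 16.4
turn z -0.04 shift -0.09 0.18 -3.39 [474.7 334.5  88.2] [ 180.    -0.  -172.3] -64.0 19.0
```

View pics/r3.png

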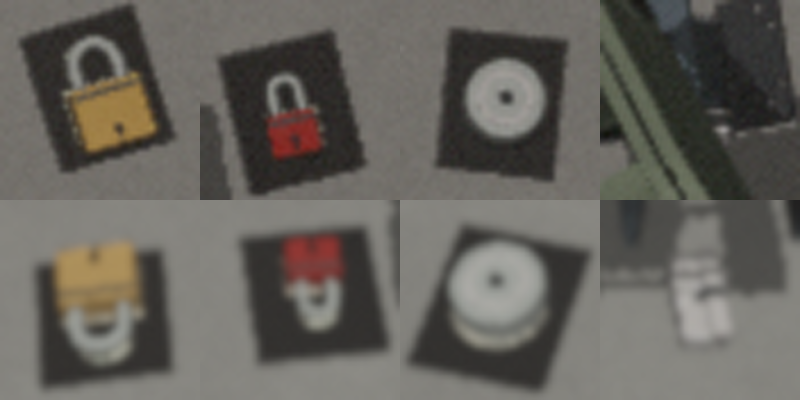

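```bash
python3 -m jog '0 0 0 -0.09 0.18 -2 1;0 0 0 -0.09 0.18 -3 1;0 0 0 -0.09 0.18 -3.4 1;0 0 0 -0.09 0.18 -3.4 1;0 0 0 -0.09 0.18 -3.4 1'; python3 -m jog '0 0 0 0 0 0 0.2;0 0 0 0 0 0 0.2;0 0 0 0 0 0 0.2;0 0 0 0 0 0 0.2;0 0 0 0 0 0 0.2' 25;python3 -m jog '0 0 0 0 0 0 0.2;0 0 0 0 0 0 0.2;0 0 0 0 0 0 0.2'; python3 d.py 645.3 254.9 58 -2 
```

```text
time_s: 19.65
ee_pos: [473.0, 340.1, 4.4]
ee_rot: [179.9, 0.1, -172.2]
force: [0.7, 0.7, 1.1]
gripper_width: 91.3
time_s: 20.27
ee_pos: [472.1, 339.6, 3.2]
ee_rot: [180.0, -0.0, -172.2]
force: [0.8, 0.1, 0.7]
gripper_width: 44.1
time_s: 20.65
ee_pos: [472.0, 339.3, 3.1]
ee_rot: [-180.0, -0.0, -172.2]
force: [-0.5, -1.5, 0.7]
gripper_width: 31.3
turn z -1.96 shift 6.93 -3.38 2.19 [472.  339.3   3.1] [-180.    -0.  -172.2] -63.0 20.6
```

```bash
python3 -m jog '0 0 0 0 0 2.2 0.2;0 0 -1 2 -1 2.2 0.2;0 0 -1.95 4 -2 2.2 0.2;0 0 -1.95 6.9 -3.38 2.2 0.2;0 0 -1.95 6.9 -3.38 2.2 0.2';python3 -m jog '0 0 0 0 0 0 0.2;0 0 0 0 0 0 0.2;0 0 0 0 0 0 0.2'; python3 d.py 645 254.9 11 -2
```

```text
time_s: 21.28
ee_pos: [647.6, 253.1, 57.3]
ee_rot: [180.0, 0.1, 177.9]
force: [-1.0, 0.1, -2.3]
gripper_width: 31.4
time_s: 21.65
ee_pos: [643.1, 256.1, 58.3]
ee_rot: [-180.0, -0.1, 178.1]
force: [-0.2, -1.0, -3.0]
gripper_width: 31.3
turn z -0.02 shift 0.08 -0.05 -1.89 [643.1 256.1  58.3] [-1.800e+02 -1.000e-01  1.781e+02] -67.0 21.6
```

```bash
python3 -m jog '0 0 0 0.05 -0.03 -1 0.2;0 0 0 0.05 -0.03 -1.7 0.2;0 0 0 0.05 -0.03 -1.9 0.2;0 0 0 0.05 -0.03 -1.9 0.2;0 0 0 0.05 -0.03 -1.9 0.2'; python3 -m jog '0 0 0 0 0 0 0.2;0 0 0 0 0 0 0.2;0 0 0 0 0 0 0.2'; python3 d.py 645 254.9 7.5 -2
```

```text
time_s: 22.28
ee_pos: [646.4, 254.7, 11.6]
ee_rot: [180.0, 0.1, 178.0]
force: [-0.3, 0.3, -1.9]
gripper_width: 31.5
time_s: 22.65
ee_pos: [646.0, 254.4, 10.9]
ee_rot: [180.0, 0.0, 178.0]
force: [-0.6, 0.0, -2.0]
gripper_width: 31.5
turn z -0.00 shift -0.04 0.02 -0.14 [646.  254.4  10.9] [180.   0. 178.] -67.0 22.6
```

```bash
python3 -m jog '0 0 0 -0.04 0.02 -0.14 0.2;0 0 0 -0.04 0.02 -0.14 0.2;0 0 0 -0.04 0.02 -0.14 0.2'; python3 -m jog '0 0 0 0 0 0 0.7;0 0 0 0 0 0 0.7;0 0 0 0 0 0 0.7;0 0 0 0 0 2 1;0 0 0 0 0 3.2 1'; python3 -m jog '0 0 0 -2 1.2 0 1;0 0 0 -4 2.5 0 1;0 0 0 -6 3.8 0 1;0 0 0 -8 5 0 1;0 0 0 -10 6 0 1'; python3 -m jog '0 0 0 -2 1.2 2 1;0 0 0 -4 2.5 2 1;0 0 0 -6 3.8 2 1;0 0 0 -6 4 2 1;0 0 0 -6 4 2 1'
cat > look.py <<'E'
import sys
from c import *
tag=sys.argv[1]
for c in('top','scene'):
    F=[grab_frame(c).astype(float) for _ in range(4)]; f=np.mean(F,0).astype(np.uint8); np.save(f'{c}{tag}.npy',f)
    t=[]
    for x,y in((475,-180),(460,165),(650,-83),(645,255)):
        u,v=np.round(proj([[x,y,5]],c)[0]).astype(int)
        t.append(cv2.resize(f[v-18:v+18,u-18:u+18,::-1],(200,200),interpolation=cv2.INTER_CUBIC))
    t=np.hstack(t); T=t if c=='top' else np.vstack([T,t])
    for n,pad,pp in(('brass_lock_c','pad_brass',(484.,-177,15.6)),('red_lock_c','pad_red',(466,166,12.7)),('disc_lock_c','pad_disc',(650.7,-83.4,-7.5)),('cylinder_c','pad_cylinder',(645.3,254.9,-2))):
        o={'pad_brass':-18,'pad_red':-14}.get(pad,0); a=np.radians(pp[2]); L=lambda q:[p+[0,0,4] for p in q]
        b=(pp[0]+o*np.cos(a),pp[1]+o*np.sin(a))
        p,e=pfit([[q-[o,0,-0] if 0 else np.c_[q[:,:2]-[o,0],q[:,2]] for q in M['pad']],L(M[n][1:]),L(M[n][:1])] if len(M[n])>1 else [M['pad'],L(M[n])],f,(*b,pp[2]),c,half=26)
        print(c,n,'pad+lock moved together:',R(p-[*b,pp[2]]),round(e,1),'| lock:',R(pfit([L(M[n][1:]),L(M[n][:1])] if len(M[n])>1 else [L(M[n])],f,(*b,pp[2]),c,half=26,dil=3)[0]-[*b,pp[2]]))
cv2.imwrite(f'pics/l{tag}.png',T)
E
python3 look.py 4
```

```text
time_s: 23.02
ee_pos: [644.9, 254.9, 7.2]
ee_rot: [180.0, 0.0, 178.0]
force: [-1.0, 0.1, -1.6]
gripper_width: 31.7
time_s: 23.65
ee_pos: [645.6, 255.2, 89.4]
ee_rot: [179.9, 0.1, 178.0]
force: [0.1, 0.7, -0.1]
gripper_width: 78.7
time_s: 24.28
ee_pos: [393.3, 405.9, 87.5]
ee_rot: [179.9, 0.0, 178.0]
force: [-0.1, 0.3, -0.8]
gripper_width: 91.5
time_s: 24.9
ee_pos: [244.9, 505.1, 137.2]
ee_rot: [-180.0, 0.0, 178.1]
force: [-0.5, -0.6, -0.0]
gripper_width: 91.4
top brass_lock_c pad+lock moved together: [ 0.5  0.2 -0. ] 6.9 | lock: [ 0.1 -0.3 -0.2]
top red_lock_c pad+lock moved together: [ 0.3  0.6 -0.1] 5.0 | lock: [-1.   0.7 -0.2]
top disc_lock_c pad+lock moved together: [ 0.4  0.6 -0.1] 8.5 | lock: [0.3 0.3 4.5]
top cylinder_c pad+lock moved together: [0.5 0.4 0.3] 8.7 | lock: [ 1.5  0.8 -0.1]
scene brass_lock_c pad+lock moved together: [-0.3 -0.9  0.5] 9.8 | lock: [-3.  -2.   0.7]
scene red_lock_c pad+lock moved together: [-0.  -0.2 -0. ] 9.6 | lock: [-1.3  0.2 -0.5]
scene disc_lock_c pad+lock moved together: [-0.6 -0.4  0.1] 9.7 | lock: [-0.7 -0.5  1.3]
scene cylinder_c pad+lock moved together: [-0.8 -0.5 -0.3] 9.0 | lock: [-1.7 -0.1 -0.1]
```

View pics/l4.png

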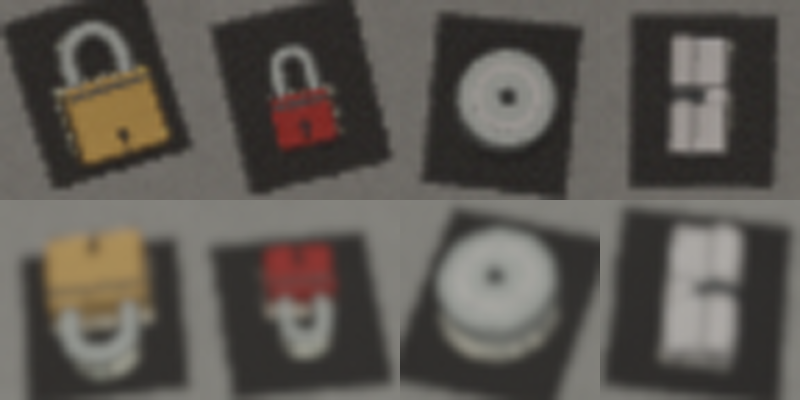

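```bash
python3 -m jog '0 0 0 0 0 0 1;0 0 0 0 0 0 1;0 0 0 0 0 0 1;0 0 0 0 0 0 1'; python3 -c "
from workcell import env
print(env.job_done())"
```

```text
time_s: 25.8
ee_pos: [244.8, 504.9, 137.2]
ee_rot: [180.0, -0.0, 178.0]
force: [0.2, 0.3, 0.5]
gripper_width: 91.2
the job is handed in; nothing more can be done
None
```

All four locks lie flat on their own pads, and I handed the job in at 25.8 s with the gripper open and clear. I placed them in the order listed: brass, red, disc, then cylinder. I never went near the polish tin.

My last check compared lock and pad positions in both cameras:

| Lock | Top camera | Scene camera |
|---|---|---|
| Brass | under 1 mm off | about 3 mm off, mostly back from the shackle end |
| Red | about 1.3 mm off, back from the shackle end | about 1.3 mm off, same direction |
| Disc | within about 0.5 mm | within about 0.5 mm |
| Cylinder | about 1 mm off | about 1 mm off, in the opposite direction along its length |

Turns agreed within about 1°, leaving out the disc, whose turn is free.

- **Disagreement:** The cameras differ by about 2 mm on brass and on the cylinder. An earlier colour-mask fit put brass about 2 mm further to the -y side. Some scene-camera mask fits were poor because of shaded side faces and shadows, so I set those aside.
- **Visible white:** A sliver of silhouette, roughly 1 pixel (up to about 3 mm), shows along one side of the brass body and at one side and the front corners of the red one. I did not re-grip to remove it, because the correction was about the same size as my measuring error.

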